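# Check the stop button of an eye-test station

### The arm

A 6-joint arm with a two-finger parallel gripper is mounted at the origin on the work surface. World frame = base frame: x ahead of the robot, y to its left, z up, the work surface at z = 0. Lengths are in mm, angles in rad, forces in N, time in s.
With the tool pointing down it reaches from about 275 to 1000 mm from the base axis. Payload 8.4 kg.
Tool frame: the origin (TCP) lies at the very end of the fingers, on their centre line; the grasp point (between the pads) lies r.hold_point_z behind it (r.hold_point_z is the distance from the TCP to the grasp point, in mm); x points along the fingers, z is the direction in which the jaws open and shut, and the axes are right-handed (so a half turn about x gives the same grasp; the last joint's range is limited). The gripper opens to 85 mm and grips with 20 to 120 N. Pads are 22 mm wide; open, the fingers measure 114 mm over their backs; the gripper's body (76 mm by 85 mm) begins 54 mm behind the grasp point. The pads swing forward as they close: fully open they stand 13 mm farther back than shut.
Start: joints at [1.149, 0.353, 1.633, -0, 1.155, -0.002], TCP at [254.735, 570.735, 231.281] pointing down, gripper open.
Joint ranges: [-2.63, 2.63], [-0.92, 2.1], [0.06, 2.66], [-1.3, 4.44], [0, 2.69], [-3.02, 3.02]. Speed limits (rad/s): [2.22, 2.22, 2.79, 3.14, 3.14, 3.14].

### API

Orientations are given as [roll, pitch, yaw] about the fixed x, y, z axes, in that order (R = Rz(yaw) Ry(pitch) Rx(roll)).
In Python, from rig import r gives the robot as it stands.
- The arm moves only by the tool jog_arm, never from a script. Its argument "series" is a list of rows, each a list of 7 numbers: the turn, a rotation vector about the tool's x, y, z in degrees, then the shift along the tool's x, y, z in cm, then the opening, from 0 (shut) to 1 (fully open). In form: [[wx, wy, wz, tx, ty, tz, fingers], ...]. A call has 1 to 20 rows; each row shifts and turns the commanded pose from where the row before left it, along the tool's axes as they then stand; what a row does not reach is not made up. A row lasts 1/10 s, in which the tool goes at most 50 mm and 8.59 degrees, less where a joint would pass 70% of its speed; a pose out of reach is approached as far as the arm can. A call with a gripper value outside its range is refused whole. The fingers move at their own pace and stop on an object; "force" is the grip in N (left out, the last holds). Time passes only in rows, so rows that do not move let the fingers close. It gives the time, the measured TCP pose, the force and the opening at its end, in the units of the state.
- r.sense(): the state, without advancing time (a new reading comes with each control period).
- r.grab_frame(name): name is "side" or "top"; returns (picture, depth): 400x640x3 uint8, red, green, blue; 400x640 float32, mm along the optical axis (not along the pixel's ray), 0 where there is no reading.
- r.get_calibration(name): a dict with "mtx" (3x3 intrinsics, pixels), "position" and "rotation" of the camera in the world. Camera axes: x right, y down, z forward; pixel columns grow to the right and rows downward; lengths in mm; the calibration is good to about 2 mm. A picture is of the moment at which its call begins. get_calibration takes no time and is no camera call.
- r.sign_off(): hands the job in, once; it reports no verdict.
The state is a dict: "clock": time; "qpos": joint angles; "qvel": joint speeds; "joint_efforts": joint torques, N m; "eef_pos": TCP position; "tcp_rot": TCP orientation; "contact_force": force on the tool from outside, world axes, zero at the start; "wrist_torque": the same for the moment, N m; "opening": opening from 0.0 (shut) to 1.0 (fully open).
Only numpy, scipy, OpenCV 4.12 (cv2) and the standard library are available. Lean on these libraries where they do the work, as an engineer would, in place of code of your own. Each camera call takes 0.05 s, during which the arm holds its last target.

### The job

Check the stop button of the eye-test station: with a fingertip press its black mushroom head straight in until it latches, and lift the finger off so that it is seen to stay in. Then push one end of the wing on the head sideways with a fingertip to twist it clockwise (seen from above) until the latch lets go, and leave the head popped out again and turned back. Work gently, without pinching or forcing the head, and leave the dimmer, the flash button and all the things on the desk as they are.

Things in the scene. Friction and masses are not known exactly. Their poses are not given: they have to be found in the camera images.
- stop_box: White desk box, 100 x 100 x 60 mm, fixed, with the black mushroom stop button at the middle of its top. Origin: centre of its underside; z up; x axis along the wing of the button when that is not twisted. Two similar boxes stand near it (dimmer, flash button); any of the three may be at the left, in the middle or at the right.
- stop_disc (a point): Centre of the upper face of the mushroom head, a disc of 64 mm diameter; 90 mm above the desk when out. Across it, through its centre, stands a straight upright wing 72 mm long (its ends reach 4 mm past the disc), 12 mm thick, rising 20 mm above the disc. Disc and wing move down and turn together.
- stop_top (a point): Centre of the top of the wing, on the button's axis, 110 mm above the desk when out; it moves down with the head and turns with it (x along the wing, y across it, z up). Pressing here does not twist the head.
- stop (a joint): Depth the head is pressed in, m: 0 out, 0.0095 where it stays latched, 0.013 at the hard stop. To latch, press past 0.010 (0.011 to 0.013 is sure): a sprung pawl snaps over inside. It takes 3 N at first and up to about 10 N on the way, 7 N when in; beyond the hard stop it is rigid. Released sooner, it springs back. Latched, it stays down by itself until twisted.
- stop_twist (a joint): Twist of the head, rad: 0 at rest, grows clockwise seen from above (wing's +x end moves to its -y, -x end to its +y), up to 1.05. Spring-returned: 2 to 5 N on the wing 24 mm from the axis turns it. Latched, it lets go between 0.6 and 0.8 and pops up 9.5 mm with about 5 N, also against a finger over the disc; left alone it turns back to 0.
- dimmer_box: White box of the same size as the stop box, with a black rotary knob (bar grip 42 mm long, its top 104 mm above the desk). Fixed. To be left alone. Origin: centre of its underside.
- dimmer_mark (a point): White mark near one end of the dimmer knob's bar grip, on its top; shows its setting, which must not change.
- flash_box: White box of the same size, with a small plain black push button, 28 mm diameter, its top 82 mm above the desk. Fixed. To be left alone. Origin: centre of its underside.
- flash (a joint): How far the flash button is pressed, m: 0 out, 0.006 fully in. To be left at 0.
- saline: Small clear bottle, 38 mm diameter, 105 mm high, stands loose between two boxes. Origin: centre of its underside.
- gel_jar: Small white jar, 44 mm diameter, 50 mm high, loose between two boxes. Origin: centre of its underside.
- tape: Roll of clear tape lying flat, 64 mm diameter, 18 mm high, loose beyond the boxes. Origin: centre of its underside.
- dish: Steel dish, 90 mm diameter, 25 mm high, loose beyond the boxes. Origin: centre of its underside.
- carton: Cardboard carton 50 x 90 x 35 mm, loose, at the left nearer the robot. Origin: centre of its underside.
- lens_holder: Black round foot of 44 mm diameter with an upright steel pin 12 mm thick, 67 mm high in all, loose, at the right nearer the robot. Origin: centre of its underside.

How it is judged (in metres and radians):
On the way, in this order (a step that is already met when the one before it is completed fails the run):
1. the head is pressed in and stays latched with nothing touching it (value of joint stop above 0.008 m and value of joint stop_twist below 0.25 rad and contact force between anything else and stop_box below 0.2 N), for 0.2 s.
2. the head is twisted clockwise by a finger, still latched (value of joint stop_twist above 0.4 rad and value of joint stop above 0.006 m and contact force between the fingers and stop_box above 0.3 N).
At the end, for the whole second after the job is handed in: The stop head is out again (pressed in by less than 2 mm) and turned back (less than 0.1 rad), at rest; the flash button is out (less than 2 mm), the dimmer's mark within 5 mm of where it was, and each loose thing within 20 mm of where it stood (value of joint each of stop, flash below 0.002 m and value of joint stop_twist below 0.1 rad and velocity of joint stop below 0.01 m/s and distance of dimmer_mark from where it was at the start of the episode below 0.005 m and distance of each of saline, gel_jar, tape, dish, carton, lens_holder from where it was at the start of the episode below 0.02 m); the robot touches nothing.
It fails at once if the stop button or its box is pressed, squeezed or forced with more than 35 N (contact force between anything else and stop_box above 35 N).
It fails at once if the flash button is pressed (value of joint flash above 0.003 m).
It fails at once if the dimmer is turned (distance of dimmer_mark from where it was at the start of the episode above 0.008 m).
It fails at once if a loose thing on the desk is lifted, carried or pushed away (distance of any of saline, gel_jar, tape, dish, carton, lens_holder from where it was at the start of the episode above 0.025 m).
It also fails if it takes over 45 s, if anything falls off the work surface, if the arm or the gripper's body presses on something with over 40 N, if the wrist force passes 120 N, or if a joint passes its speed limit or range.

## Working session

There is one attempt and no reset: what is moved stays moved. The work goes in short steps, Python scripts to look and compute and a tool call to move; the robot and the scene stay as the last step left them, time stands still between calls to the robot, and variables do not carry over. Pictures are saved under pics/ and viewed, and the job is handed in when it is done.

Besides the shell and the picture viewer there is one more tool, called after "Request:" by a JSON object that holds its "fn" and its "kwargs", one argument or row to a line. jog_arm: Moves the arm, as the interface text tells. Its arguments: {"type":"object","properties":{"series":{"type":"array"},"force":{"type":"number"}},"required":["series"]}

```bash
mkdir -p pics; ls; python3 - <<'E'
from rig import r
import cv2,numpy as np
print(r.sense(), r.hold_point_z)
for n in("side","top"):
    p,d=r.grab_frame(n); cv2.imwrite(f"pics/{n}0.png",p[:,:,::-1]); np.save(f"pics/{n}0.npy",d); np.save(f"pics/{n}0p.npy",p)
    print(n,r.get_calibration(n))
E
```

```text
pics
{'clock': 0.0, 'qpos': array([ 1.14862781e+00,  3.53652639e-01,  1.63416140e+00, -5.58758586e-06,
        1.15518421e+00, -2.42267341e-03]), 'qvel': array([ 0.00180944,  0.00051732, -0.00092036,  0.00123022, -0.00114761,
        0.00057776]), 'joint_efforts': array([-2.14212392e-03, -6.05252767e+01, -3.42063081e+01, -2.83695035e-04,
        9.31151386e-03, -1.31033352e-05]), 'eef_pos': array([254.52009398, 570.29431065, 230.54720582]), 'tcp_rot': array([-3.14038076,  1.56939073, -1.98932802]), 'contact_force': array([-0.83008445,  0.02203109,  0.09649409]), 'wrist_torque': array([-0.01619325,  0.00662472, -0.02144494]), 'opening': 0.9995888036897077} 18.700000000000003
side {'mtx': array([[397.22836023,   0.        , 323.27440424],
       [  0.        , 397.22836023, 205.51353213],
       [  0.        ,   0.        ,   1.        ]]), 'position': array([ 391.8039365 , -870.72650828,  802.39091133]), 'rotation': array([-2.24343926, -0.01854167, -0.16308667])}
top {'mtx': array([[376.60939693,   0.        , 321.01156026],
       [  0.        , 376.60939693, 205.15008697],
       [  0.        ,   0.        ,   1.        ]]), 'position': array([ 372.41918285,   -9.77827465, 1055.98634744]), 'rotation': array([-2.99039824e+00, -9.97915081e-04, -1.57986676e+00])}
```

View pics/side0.png

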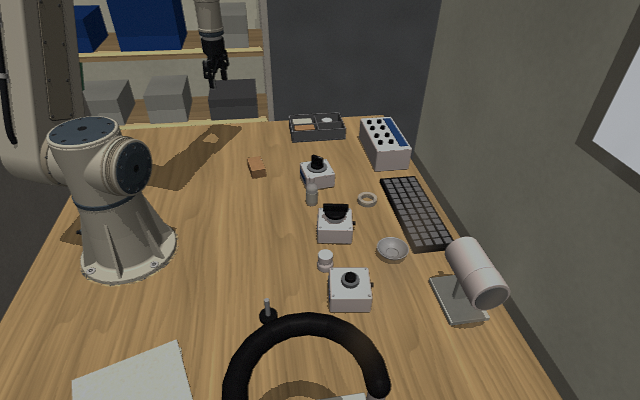

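View pics/top0.png

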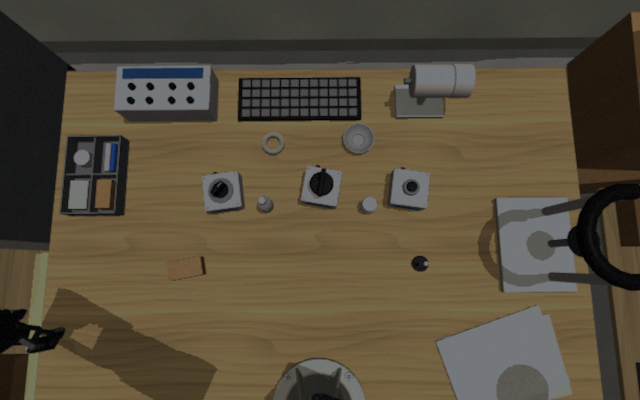

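```bash
cat > h.py <<'E'
import numpy as np,cv2
from scipy.spatial.transform import Rotation as R
from rig import r
def ray(n,u,v):
    c=r.get_calibration(n);M=R.from_euler('xyz',c['rotation']).as_matrix()
    d=M@np.linalg.inv(c['mtx'])@np.array([u,v,1.]);return np.array(c['position']),d
def onz(n,u,v,z):
    o,d=ray(n,u,v);return o+d*(z-o[2])/d[2]
def proj(n,P):
    c=r.get_calibration(n);M=R.from_euler('xyz',c['rotation']).as_matrix()
    q=c['mtx']@(M.T@(np.array(P)-c['position']));return q[:2]/q[2]
def cloud(n,d):
    c=r.get_calibration(n);M=R.from_euler('xyz',c['rotation']).as_matrix()
    v,u=np.mgrid[:400,:640];K=np.linalg.inv(c['mtx'])
    p=np.stack([u,v,np.ones_like(u)],-1)@K.T*d[...,None]
    return p@M.T+c['position']
E
python3 - <<'E'
from h import *
t=np.load("pics/top0p.npy");s=np.load("pics/side0p.npy")
a=cv2.resize(t[155:220,285:365],None,fx=7,fy=7,interpolation=cv2.INTER_CUBIC)
cv2.imwrite("pics/tz.png",cv2.convertScaleAbs(a[:,:,::-1],alpha=2))
b=cv2.resize(s[190:260,300:380],None,fx=7,fy=7,interpolation=cv2.INTER_CUBIC)
cv2.imwrite("pics/sz.png",cv2.convertScaleAbs(b[:,:,::-1],alpha=2))
for n,P,(r0,r1,c0,c1) in(("top",t,(155,220,285,365)),("side",s,(190,260,300,380))):
    C=cloud(n,np.load(f"pics/{n}0.npy"))
    g=P.max(2)
    sub=C[r0:r1,c0:c1];z=sub[...,2];ok=g[r0:r1,c0:c1]<60
    for lo,hi in((52,66),(84,95),(102,118)):
        m=(z>lo)&(z<hi)&((g[r0:r1,c0:c1]<60) if lo>70 else (g[r0:r1,c0:c1]>80))
        p=sub[m]
        if len(p)>5:
            x=p[:,:2].astype(np.float32);print(n,lo,len(p),np.median(z[m]),p.mean(0),cv2.minAreaRect(x))
E
```

```text
top 52 819 60.20082617071466 [572.74259196 -15.15997644  60.09418521] ((572.104736328125, -49.721435546875), (172.2161407470703, 99.8012924194336), 80.13815307617188)
top 84 317 89.9408077313276 [577.26015838 -12.65573052  89.98245075] ((577.4429931640625, -12.730148315429688), (59.39031982421875, 59.572879791259766), 81.4603042602539)
top 102 127 110.04901874084385 [576.43913395 -13.94701534 109.96205237] ((576.7169189453125, -13.875123977661133), (12.050881385803223, 69.99887084960938), 79.75031280517578)
side 52 605 59.627940824560255 [573.1401565  -25.68613095  59.25456371] ((575.3499145507812, -15.672332763671875), (295.42193603515625, 118.52616119384766), 89.1092758178711)
side 84 169 89.63869122998756 [577.61066221 -29.07643825  89.61656597] ((577.3278198242188, -30.98919105529785), (30.87763786315918, 68.12399291992188), 81.66045379638672)
side 102 106 108.51787909117223 [579.19256493 -17.65738527 107.896895  ] ((578.8518676757812, -16.963836669921875), (12.906219482421875, 67.72742462158203), 82.017578125)
```

View pics/tz.png

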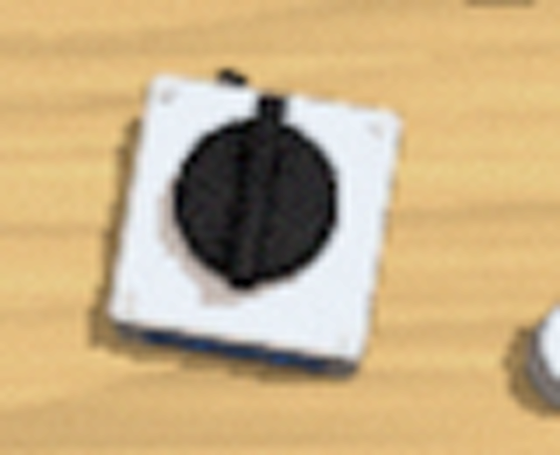

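View pics/sz.png

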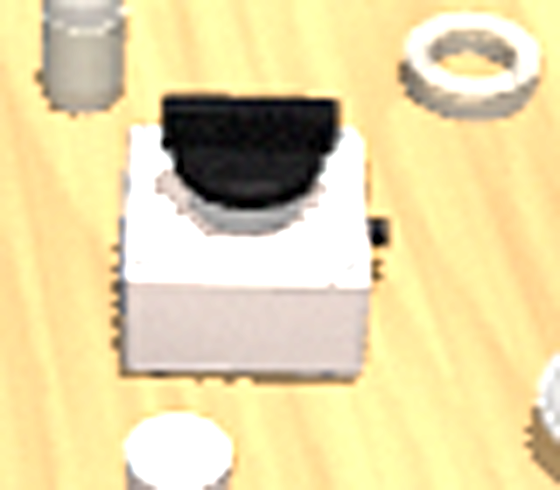

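The zooms show the middle box as the stop button: a big disc with a wing, centred near pixel (321,184) in the top view and (336,212) in the side view. The wing leans slightly to -y. Next I refine its centre and yaw and work out the tool axes.

```bash
python3 - <<'E'
from h import *
for n in("top","side"):
    C=cloud(n,np.load(f"pics/{n}0.npy")); P=np.load(f"pics/{n}0p.npy").max(2)
    D=np.hypot(C[...,0]-577,C[...,1]+15)
    for nm,m in(("wing",(D<45)&(C[...,2]>104)),("disc",(D<36)&(C[...,2]>84)&(C[...,2]<95)),("box",(D<75)&(abs(C[...,2]-60)<4)&(P>70))):
        p=C[m];e=np.cov(p[:,:2].T);w,V=np.linalg.eigh(e);v=V[:,1]
        rc=cv2.minAreaRect(p[:,:2].astype(np.float32))
        print(n,nm,m.sum(),p.mean(0).round(1),np.degrees(np.arctan2(v[1],v[0])).round(1),[np.round(x,1) for x in rc])
s=r.sense();M=R.from_euler('xyz',s['tcp_rot']).as_matrix();print(M.round(3))
g=M.T@(np.array([577.5,-15,231])-s['eef_pos']);print(g)
zt=M[:,2];print(np.degrees(np.arctan2(zt[1],zt[0])))
E
```

```text
top wing 127 [576.4 -13.9 110. ] 169.9 [array([576.7, -13.9]), array([12.1, 70. ]), np.float64(79.8)]
top disc 339 [576.7 -14.2  89.9] 79.8 [array([575.9, -13.9]), array([60.4, 64.7]), np.float64(89.7)]
top box 794 [572.8 -15.1  60.2] 92.4 [array([577.6, -14.1]), array([99.6, 98.9]), np.float64(79.8)]
side wing 98 [579.7 -17.2 108.7] 169.3 [array([580.3, -16.3]), array([17.3, 70.6]), np.float64(74.7)]
side disc 170 [577.7 -29.1  89.5] 171.4 [array([576. , -30.8]), array([30.9, 65.5]), np.float64(81.7)]
side box 509 [576.4 -31.   59.9] 165.6 [array([580.6, -16.2]), array([100.8,  98. ]), np.float64(81.2)]
[[-0.    -0.913  0.408]
 [-0.001  0.408  0.913]
 [-1.    -0.    -0.001]]
[ 1.40100935e-01 -5.33463327e+02 -4.02919642e+02]
65.94997383014388
```

Request:
{"fn": "jog_arm", "kwargs": {
  "series": [
    [0,0,0,0,-2.8,-2.1,0],
    [0,0,0,0,-2.8,-2.1,0],
    [0,0,0,0,-2.8,-2.1,0],
    [0,0,0,0,-2.8,-2.1,0],
    [0,0,0,0,-2.8,-2.1,0],
    [0,0,0,0,-2.8,-2.1,0],
    [0,0,0,0,-2.8,-2.1,0],
    [0,0,0,0,-2.8,-2.1,0],
    [0,0,0,0,-2.8,-2.1,0],
    [0,0,0,0,-2.8,-2.1,0],
    [0,0,0,0,-2.8,-2.1,0],
    [0,0,0,0,-2.8,-2.1,0],
    [0,0,0,0,-2.8,-2.1,0],
    [0,0,0,0,-2.8,-2.1,0],
    [0,0,0,0,-2.8,-2.1,0],
    [0,0,0,0,-2.8,-2.1,0],
    [0,0,0,0,-2.8,-2.1,0],
    [0,0,0,0,-2.8,-2.1,0],
    [0,0,0,0,-2.8,-2.1,0],
    [0,0,0,0,0,0,0]
  ],
  "force": 30
}}

```text
clock: 2.1
eef_pos: [579.4, -13.6, 230.9]
tcp_rot: [-2.22, 1.57, -1.071]
contact_force: [-0.3, 0.4, 0.4]
opening: 0.002
```

Request:
{"fn": "jog_arm", "kwargs": {
  "series": [
    [7.6,0,0,0,0,0,0],
    [7.6,0,0,0,0,0,0],
    [7.6,0,0,0,0,0,0],
    [7.6,0,0,0,0,0,0],
    [7.6,0,0,0,0,0,0],
    [7.6,0,0,0,0,0,0],
    [7.6,0,0,0,0,0,0],
    [7.6,0,0,0,0,0,0],
    [7.6,0,0,0,0,0,0],
    [7.5,0,0,0,0,0,0],
    [0,0,0,0,0,0,0],
    [0,0,0,0,0,0,0]
  ]
}}

```text
clock: 3.3
eef_pos: [577.6, -10.0, 231.1]
tcp_rot: [3.087, 1.57, 2.917]
contact_force: [0.2, -1.3, 0.3]
opening: 0.0
```

```bash
cat > st.py <<'E'
from h import *
def st(tgt=None):
    s=r.sense();M=R.from_euler('xyz',s['tcp_rot']).as_matrix()
    print(s['clock'],s['eef_pos'].round(1),s['contact_force'].round(2),s['wrist_torque'].round(2),round(s['opening'],3),'zdir',np.degrees(np.arctan2(M[1,2],M[0,2])).round(2),'x',M[:,0].round(4))
    if tgt is not None: print('tool shift cm',(M.T@(np.array(tgt)-s['eef_pos'])/10).round(2))
    return s,M
E
python3 - <<'E'
from st import *
st([578,-14.5,125])
E
```

```text
3.3 [577.6 -10.  231.1] [ 0.22 -1.33  0.34] [0.02 0.02 0.01] 0.0 zdir -9.71 x [-5.e-04  1.e-04 -1.e+00]
tool shift cm [10.61 -0.43  0.12]
```

Request:
{"fn": "jog_arm", "kwargs": {
  "series": [
    [0,0,0,2,-0.1,0,0],
    [0,0,0,2,-0.1,0.1,0],
    [0,0,0,2,-0.1,0,0],
    [0,0,0,2,-0.1,0,0],
    [0,0,0,1.5,0,0,0],
    [0,0,0,0.5,0,0,0],
    [0,0,0,0,0,0,0],
    [0,0,0,0,0,0,0],
    [0,0,0,0,0,0,0]
  ]
}}

```text
clock: 4.2
eef_pos: [578.9, -14.5, 132.2]
tcp_rot: [0.14, 1.569, -0.033]
contact_force: [0.4, 0.2, -0.6]
opening: 0.002
```

```bash
python3 - <<'E'
from st import *
s,M=st([578,-14.5,110])
ims=[]
for n in("side","top"):
    p,d=r.grab_frame(n);c=proj(n,[578,-14.5,110]);e=proj(n,s['eef_pos']);print(n,c,e)
    u,v=int(c[0]),int(c[1]);a=p[v-45:v+30,u-50:u+50][:,:,::-1]
    ims.append(cv2.convertScaleAbs(cv2.resize(a,(400,300),interpolation=cv2.INTER_CUBIC),alpha=1.8))
cv2.imwrite("pics/a1.png",np.hstack(ims))
E
```

```text
4.2 [578.9 -14.5 132.2] [ 0.45  0.21 -0.61] [0.01 0.01 0.  ] 0.002 zdir -9.93 x [ 1.5e-03 -1.0e-04 -1.0e+00]
tool shift cm [ 2.22 -0.01 -0.09]
side [334.61115878 204.40837051] [335.21551185 198.10604619]
top [321.75717861 181.45600005] [321.78905083 179.22437235]
```

View pics/a1.png

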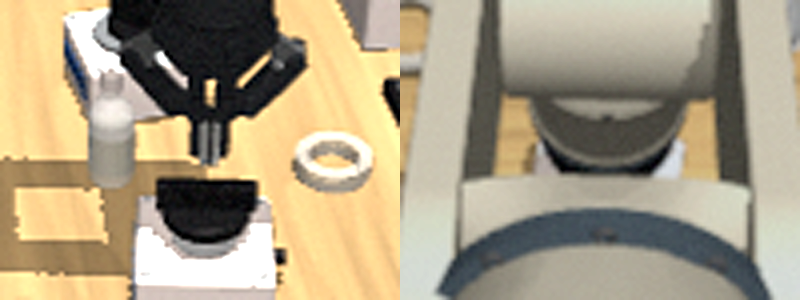

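The side view shows the closed fingertip directly above the middle of the wing (fingertip near crop pixel (208,155), wing middle near (207,185)). The arm hides the head in the top view. I'll go down slowly.

Request:
{"fn": "jog_arm", "kwargs": {
  "series": [
    [0,0,0,0.8,0,0,0],
    [0,0,0,0.6,0,-0.1,0],
    [0,0,0,0.4,0,0,0],
    [0,0,0,0.2,0,0,0],
    [0,0,0,0.2,0,0,0],
    [0,0,0,0.2,0,0,0],
    [0,0,0,0.2,0,0,0],
    [0,0,0,0,0,0,0],
    [0,0,0,0,0,0,0]
  ]
}}

```text
clock: 5.2
eef_pos: [577.2, -14.4, 105.8]
tcp_rot: [-3.041, 1.571, 3.068]
contact_force: [-2.6, 0.6, 6.0]
opening: -0.001
```

Request:
{"fn": "jog_arm", "kwargs": {
  "series": [
    [0,0,0,0.1,0,0,0],
    [0,0,0,0.1,0,0,0],
    [0,0,0,0.1,0,0,0],
    [0,0,0,0.1,0,0,0],
    [0,0,0,0.1,0,0,0],
    [0,0,0,0,0,0,0],
    [0,0,0,0,0,0,0]
  ]
}}

```text
clock: 5.9
eef_pos: [577.3, -14.4, 100.5]
tcp_rot: [-0.795, 1.571, -0.968]
contact_force: [-1.7, -0.1, 5.9]
opening: -0.005
```

Request:
{"fn": "jog_arm", "kwargs": {
  "series": [
    [0,0,0,0.1,0,0,0],
    [0,0,0,0.1,0,0,0],
    [0,0,0,0,0,0,0],
    [0,0,0,0,0,0,0]
  ]
}}

```text
clock: 6.3
eef_pos: [577.3, -14.4, 98.6]
tcp_rot: [-0.311, 1.571, -0.484]
contact_force: [-3.7, -0.4, 7.6]
opening: 0.0
```

Request:
{"fn": "jog_arm", "kwargs": {
  "series": [
    [0,0,0,0.05,0,0,0],
    [0,0,0,0,0,0,0],
    [0,0,0,0,0,0,0]
  ]
}}

```text
clock: 6.6
eef_pos: [577.3, -14.5, 98.1]
tcp_rot: [-0.529, 1.571, -0.703]
contact_force: [-2.8, 0.1, 7.1]
opening: -0.003
```

Request:
{"fn": "jog_arm", "kwargs": {
  "series": [
    [0,0,0,-0.2,0,0,0],
    [0,0,0,-0.3,0,0,0],
    [0,0,0,-0.5,0,0,0],
    [0,0,0,-1,0,0,0],
    [0,0,0,-1,0,0,0],
    [0,0,0,-1,0,0,0],
    [0,0,0,0,0,0,0],
    [0,0,0,0,0,0,0]
  ]
}}

```text
clock: 7.4
eef_pos: [577.4, -14.4, 138.2]
tcp_rot: [0.177, 1.57, 0.004]
contact_force: [-0.6, 0.1, -1.0]
opening: -0.003
```

```bash
cat > look.py <<'E'
from st import *
import sys
s,M=st()
p,d=r.grab_frame("side");C=cloud("side",d)
D=np.hypot(C[...,0]-578,C[...,1]+14.5)
m=(D<45)&(C[...,2]>75)&(C[...,2]<118)&(p.max(2)<70)
q=C[m];zm=np.percentile(q[:,2],[50,90,97]);print('z pct',zm)
w=q[q[:,2]>zm[1]-6];e,V=np.linalg.eigh(np.cov(w[:,:2].T));v=V[:,1];print(len(w),w.mean(0),np.degrees(np.arctan(v[1]/v[0])))
a=p[155:245,275:395][:,:,::-1];cv2.imwrite(sys.argv[1],cv2.convertScaleAbs(cv2.resize(a,(720,540),interpolation=cv2.INTER_CUBIC),alpha=1.8))
E
python3 look.py pics/b1.png
```

```text
7.4 [577.4 -14.4 138.2] [-0.63  0.06 -0.97] [-0.02 -0.03  0.02] -0.003 zdir -9.95 x [ 9.e-04  0.e+00 -1.e+00]
z pct [ 85.79975163 100.7709444  102.37344008]
101 [580.11584205 -16.12414451  99.49610119] -9.723060467654676
```

View pics/b1.png

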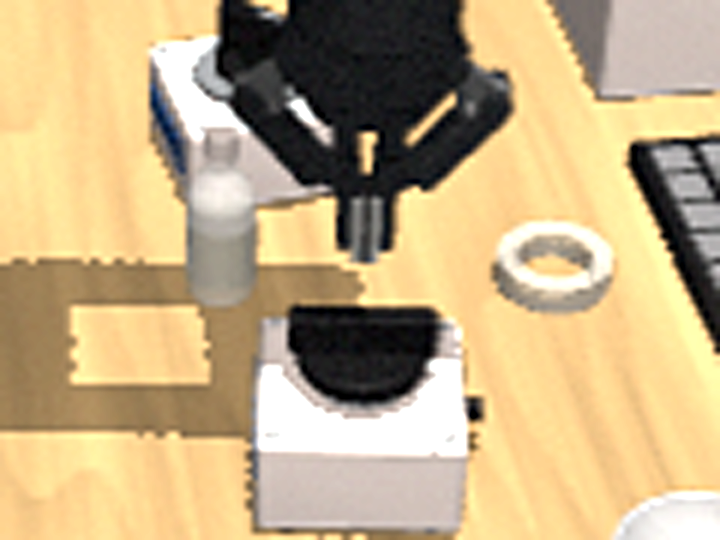

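It is latched: the wing top is at about 100.6 mm, where 100.5 is expected, and still lined up at -10°. In the picture the head sits lower, with its wing top near (365,312), and the finger is clear above it. Next I go beside the wing's +x end.

Request:
{"fn": "jog_arm", "kwargs": {
  "series": [
    [0,0,0,0,0.6,0.6,0],
    [0,0,0,0,0.9,0.9,0],
    [0,0,0,0,0.9,1.0,0],
    [0,0,0,0,0,0,0],
    [0,0,0,1,0,0,0],
    [0,0,0,1,0,0,0],
    [0,0,0,1,0,0,0],
    [0,0,0,0.8,0,0,0],
    [0,0,0,0.6,0,0,0],
    [0,0,0,0,0,0,0],
    [0,0,0,0,0,0,0]
  ]
}}

```text
clock: 8.55
eef_pos: [606.0, 4.9, 93.8]
tcp_rot: [3.119, 1.571, 2.946]
contact_force: [0.8, 0.2, 0.1]
opening: 0.003
```

```bash
python3 look.py pics/b2.png; python3 - <<'E'
from st import *
s,M=st()
o=M.T@(s['eef_pos']-[577.8,-14.5,100.5]);print(o)
E
```

```text
8.55 [606.    4.9  93.8] [0.85 0.21 0.15] [0.   0.05 0.02] 0.003 zdir -9.96 x [-1.e-04  0.e+00 -1.e+00]
z pct [ 88.82537025 103.01541076 112.29809577]
121 [587.43362087 -12.9007372  102.90794855] -0.31083795709066964
8.6 [606.3   4.9  94.1] [ 0.39 -0.46 -0.68] [-0.02  0.02  0.  ] -0.001 zdir -9.95 x [ 5.e-04 -0.e+00 -1.e+00]
[ 6.45600212 24.02873234 24.68448944]
```

View pics/b2.png

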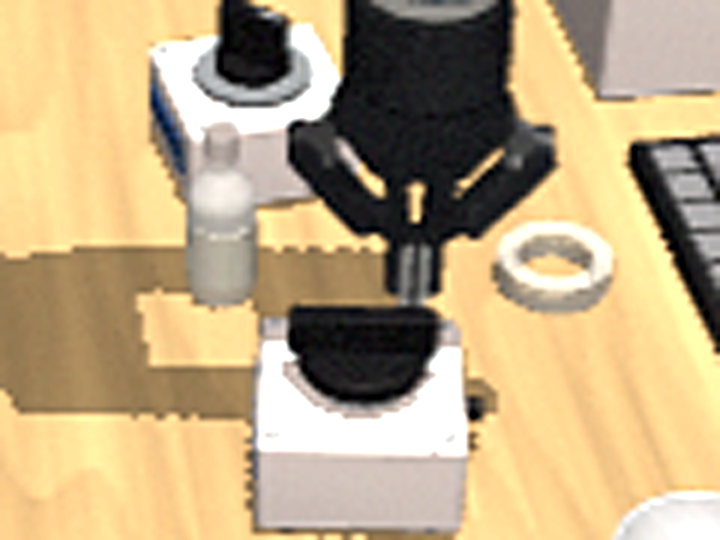

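The fingertip, near (412,300), stands just behind the right (+x) end of the wing with its tip below the wing's top. I push it along an arc.

Request:
{"fn": "jog_arm", "kwargs": {
  "series": [
    [0,0,0,0,-0.3,0,0],
    [0,0,0,0,-0.3,0,0],
    [0,0,0,0,-0.15,0,0],
    [3,0,0,0,-0.13,0.08,0],
    [3,0,0,0,-0.13,0.08,0],
    [3,0,0,0,-0.13,0.08,0],
    [3,0,0,0,-0.13,0.08,0],
    [3,0,0,0,-0.13,0.08,0],
    [3,0,0,0,-0.13,0.08,0],
    [3,0,0,0,-0.13,0.08,0],
    [3,0,0,0,-0.13,0.08,0],
    [3,0,0,0,-0.13,0.08,0],
    [0,0,0,0,0,0,0],
    [0,0,0,0,0,0,0]
  ]
}}

```text
clock: 10.0
eef_pos: [607.2, -16.0, 94.0]
tcp_rot: [0.297, 1.57, -0.347]
contact_force: [2.6, 2.5, -0.9]
opening: -0.002
```

```bash
python3 look.py pics/b3.png; python3 - <<'E'
from st import *
s,M=st()
o=M.T@(s['eef_pos']-[577.8,-14.5,100.5]);print(o)
E
```

```text
10.0 [607.2 -16.   94. ] [ 2.65  2.47 -0.94] [ 0.41 -0.47 -0.01] -0.002 zdir -36.86 x [ 6.e-04 -2.e-04 -1.e+00]
z pct [ 94.65201751 110.14616878 113.2205515 ]
116 [586.41289489 -19.17315578 109.36656989] -38.67529778870894
10.05 [607.4 -15.9  94. ] [ 2.89  2.14 -0.65] [ 0.47 -0.36 -0.01] -0.002 zdir -36.88 x [ 9.e-04  0.e+00 -1.e+00]
[ 6.55708738 16.60200981 24.50306932]
```

View pics/b3.png

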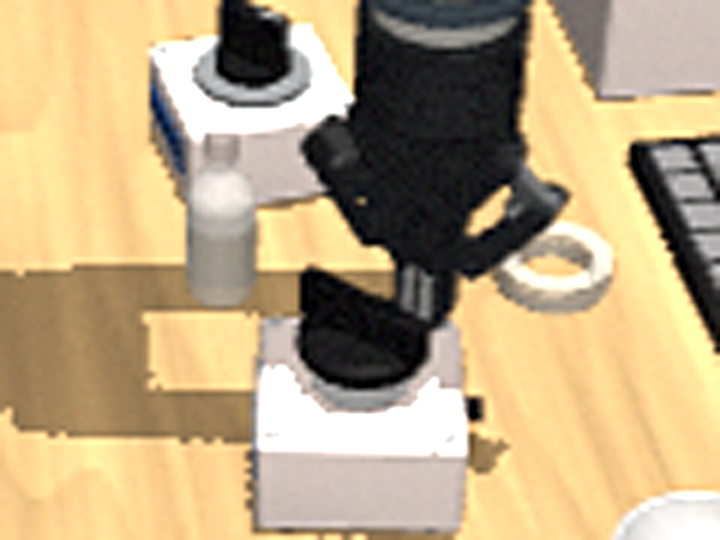

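```bash
python3 - <<'E'
from st import *
p,d=r.grab_frame("side");C=cloud("side",d)
X=C[...,:2]-[577.8,-14.5]
D=np.hypot(X[...,0],X[...,1])
m=(D<42)&(p.max(2)<70)&(C[...,2]<118)&(C[...,2]>75)&(X[...,0]<5)
print(np.histogram(C[m][:,2],np.arange(76,120,2)))
w=C[m&(C[...,2]>np.percentile(C[m][:,2],96)-5)]
e,V=np.linalg.eigh(np.cov(w[:,:2].T));v=V[:,1];print(len(w),w.mean(0),np.degrees(np.arctan(v[1]/v[0])), w[w[:,0].argmin()])
E
```

```text
(array([ 0,  1,  5,  9, 10, 15, 42, 41,  8,  8,  4,  4,  9,  2, 14,  6, 23,
        8,  5,  0,  0]), array([ 76,  78,  80,  82,  84,  86,  88,  90,  92,  94,  96,  98, 100,
       102, 104, 106, 108, 110, 112, 114, 116, 118]))
43 [569.66375464  -5.95713414 109.41434985] -52.0223478998726 [554.26731228   7.0471332  108.09057757]
```

The head has popped out (disc at about 90 mm, wing top at about 109–110 mm, with the wing turned about 0.6 rad). The finger has passed through the latched twist to the release. I follow the wing back, clear it sideways, then lift.

Request:
{"fn": "jog_arm", "kwargs": {
  "series": [
    [-3,0,0,0,0.13,-0.08,0],
    [-3,0,0,0,0.13,-0.08,0],
    [-3,0,0,0,0.13,-0.08,0],
    [-3,0,0,0,0.13,-0.08,0],
    [-3,0,0,0,0.13,-0.08,0],
    [-3,0,0,0,0.13,-0.08,0],
    [-3,0,0,0,0.13,-0.08,0],
    [-3,0,0,0,0.13,-0.08,0],
    [-3,0,0,0,0.13,-0.08,0],
    [0,0,0,0,0.3,0,0],
    [0,0,0,0,0.4,0,0],
    [0,0,0,0,0.3,0,0],
    [0,0,0,0,0,0,0],
    [0,0,0,-0.5,0,0,0],
    [0,0,0,-1.5,0,0,0],
    [0,0,0,-2,0,0,0],
    [0,0,0,-2,0,0,0],
    [0,0,0,-2,0,0,0],
    [0,0,0,0,0,0,0],
    [0,0,0,0,0,0,0]
  ]
}}

```text
clock: 12.1
eef_pos: [607.5, 7.4, 174.7]
tcp_rot: [0.157, 1.569, -0.017]
contact_force: [-0.9, 0.5, -1.1]
opening: 0.002
```

```bash
python3 look.py pics/b4.png; python3 - <<'E'
from h import *
p,d=r.grab_frame("side");cv2.imwrite("pics/b5.png",p[:,:,::-1])
q=np.load("pics/side0p.npy");df=cv2.absdiff(p,q).max(2)
print([(n,int((df[b:e,a:c]>60).sum())) for n,(a,b,c,e) in dict(saline=(303,180,322,208),gel=(315,246,336,274),tape=(355,190,380,208),dish=(374,235,410,264),carton=(245,152,268,180),lens=(256,295,282,326),flash=(328,265,374,312),dimmer=(298,152,336,190),stop=(316,200,358,245)).items()])
E
```

```text
12.1 [607.5   7.4 174.7] [-0.88  0.49 -1.05] [ 0.01 -0.    0.02] 0.002 zdir -9.97 x [ 0.0016 -0.     -1.    ]
z pct [ 92.8470896  109.37496794 110.87151151]
99 [578.25744678 -16.64688285 108.20071707] -9.820001471211578
[('saline', 44), ('gel', 0), ('tape', 0), ('dish', 0), ('carton', 0), ('lens', 0), ('flash', 0), ('dimmer', 139), ('stop', 44)]
```

View pics/b4.png

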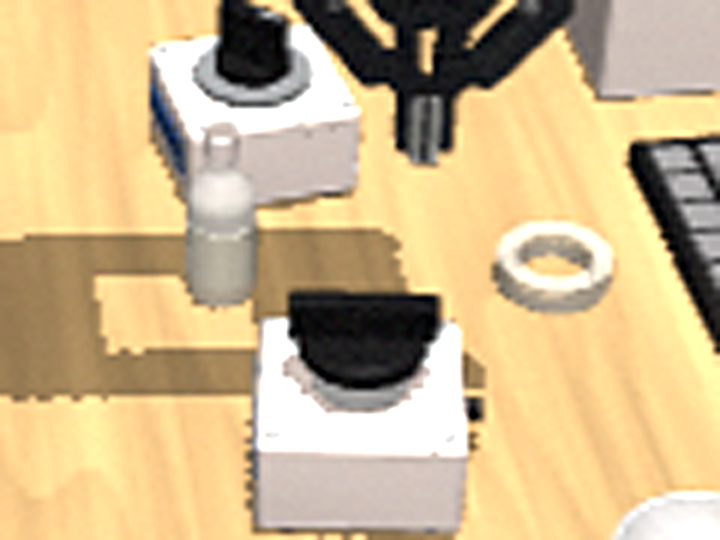

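View pics/b5.png

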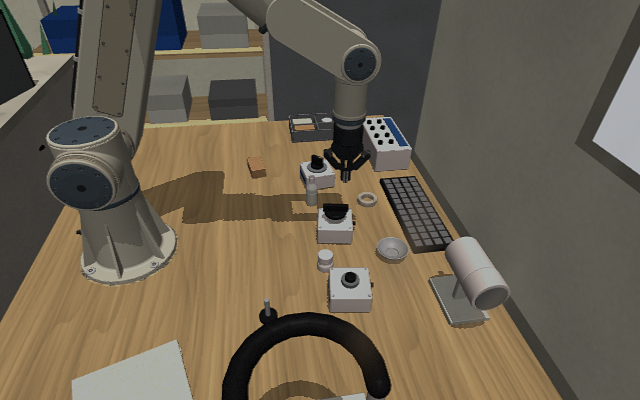

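The head is out (wing top at about 109–111 mm) and turned back to -9.8°. The loose things are where they stood; the remaining differences are the gripper and its shadow near the dimmer and the saline.

```bash
python3 -c "
from rig import r
print(r.sign_off())"
```

```text
the job is handed in; nothing more can be done
None
```

I pressed the stop button until it latched, twisted it clockwise until it let go, and handed the job in about 12 s into the 45 s. No verdict is reported.

- **Press:** The closed fingertip pressed the middle of the wing about 12 mm in. The vertical force I read at the pauses was at most about 8 N. With the finger lifted off, the wing top measured about 100.6 mm (100.5 expected when latched) and was not twisted.
- **Twist:** I pushed the wing's +x end clockwise, and the force at the end was about 4 N. I had planned to stop while it was still latched and look, but the finger turned it further than intended and it had already popped out by then. The twist was about 0.6 rad, though my two angle fits from that picture disagreed (about 29° and 42°). So I never saw step 2 (past 0.4 rad, still latched). I assume it was met, since the latch only lets go between 0.6 and 0.8 rad.
- **Final check:** The wing top is at about 109–111 mm and the wing at -9.8°, against about -10° at the start. The finger is clear, with its tip at 175 mm.
- **Other things:** The gel jar, tape, dish, carton, lens holder and flash button look unchanged from the first picture. The picture also differs at the saline and the dimmer, which I put down to the gripper and its shadow. I judged those two by eye and did not measure the dimmer's mark.

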